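# Set the lens carriage of the optical rail

## Task

Slide the lens carriage along the optical rail until its white line stands level with the yellow clip's pointer, and push its blue lens block fully home, flush, at the red pad. Of the two vials left on the rail, only the one on the yellow clip's side is in the way: stand it upright on the black worktop, off the rail and the grey breadboard. Leave the other vial and everything else where they are, and knock nothing over.

Things in the scene. Friction and masses are not known exactly. Their poses are not given: they have to be found in the camera images.
- board: Grey optical breadboard with a grid of tapped holes, fixed on the black worktop to the robot's right: 340 mm (x) by 470 mm (y) by 50 mm tall. Origin at the centre of its underside, axes as the robot's. It carries the rail and the two jars. Bare worktop lies to its left, in front of a balance whose nearest corner is about 0.49 m ahead of the robot; the worktop's front edge is about 0.365 m ahead of the robot.
- rail: Aluminium optical rail fixed on the breadboard: flat deck 76 mm wide (its x), 320 mm long (its y), deck surface 18 mm above the breadboard, 68 mm above the worktop. Origin at the centre of its underside; +y runs along the rail to the robot's left, -x is the side nearest the robot. A dark end stop (12 mm thick, 16 mm tall) stands on the deck at each end, centred 154 mm from the middle.
- carriage (a joint): Position of the black lens carriage along the rail, m, 0 in the middle, growing along the rail's +y; mechanical limits -0.116 and 0.116. It slides stiffly (about 3 N) and stays where it is left. Its black base is 70 mm across the rail, 64 mm along it (end faces 32 mm either side of its white line) and 24 mm tall above the deck. The blue lens block rides on it, 70 mm across by 52 mm along the rail, with its top 66 mm above the deck.
- carriage_line (a point): White index line on the near face of the carriage's black base, at the middle of the carriage's length, 35 mm from the rail's centre line; this point is 72 mm above the worktop. The same line runs on across the top of the blue lens block. Axes as the rail's.
- lens_slide (a joint): How far the blue lens block stands out across the rail, m: 0 is fully home against its stop, its near face flush with the black base; up to 0.028 pulled out towards the rail's -x (the robot's side). It slides stiffly (about 2 N) and stays where it is left.
- push_pad (a point): Centre of the flat red push pad (24 mm diameter, 1 mm proud) in the middle of the blue lens block's near face (face 52 mm wide, 40 mm tall, facing the rail's -x), 113.5 mm above the worktop. Pushing it along the rail's +x drives the lens slide home.
- yellow_mark (a point): Pointer of the yellow index clip clamped to the rail's edge nearest the robot (clip about 24 mm across the rail, 22 mm along it, 20 mm tall, outside the deck's edge; the point is 38 mm from the rail's centre line, 70 mm above the worktop, in the middle of the clip). Axes as the rail's. The carriage's white line is to stand level with it along the rail (same rail y).
- black_mark (a point): Tip of the pointer of the like black index clip, for another set-up; it marks the other half of the rail. Not to be used.
- vial_left_mid (a point): Centre (half-way up) of a capped glass vial with a little brown filling, 27 mm diameter, 61 mm tall, about 30 g, standing on the deck in the rail's +y half (left of the carriage). Its z axis points up.
- vial_right_mid (a point): Centre (half-way up) of a capped glass vial with a pale filling, 27 mm diameter, 61 mm tall, about 30 g, standing on the deck in the rail's -y half (right of the carriage). Its z axis points up.
- jar_full_mid (a point): Centre (half-way up) of a bystander: amber-brown screw-cap jar with a tan cap, no label, 68x68x126 mm. Stands loose on the breadboard beyond the rail.
- jar_label_mid (a point): Centre (half-way up) of a bystander: amber-brown screw-cap jar with a tan cap and a paper label, 68x68x126 mm. Stands loose on the breadboard beyond the rail.
- white_bottle_mid (a point): Centre (half-way up) of a bystander: white plastic bottle with a white cap, 60 mm diameter, 108 mm tall. Lies or stands loose on the worktop.
- petri_mid (a point): Centre (half-way up) of a bystander: covered clear dish, 70 mm diameter, 15 mm tall. Lies or stands loose on the worktop.
- tape_mid (a point): Centre (half-way up) of a bystander: yellow roll of tape lying flat, 70x73x20 mm. Lies or stands loose on the worktop.
Mind the look-alikes: they are no part of the job. Leave any green or turquoise look-alike of the part that bears vial_right_mid alone.

How it is judged:
At the end, for the whole second after the job is handed in: White line within 3 mm of the yellow pointer along the rail, carriage at rest; lens block within 2 mm of home; the vial of the yellow side upright (0.1 rad) on the worktop (centre 25 to 36 mm above it); the other vial upright, within 15 mm of where it stood (y of carriage_line in the frame of yellow_mark between -0.003 and 0.003 m and value of joint lens_slide below 0.002 m and velocity of joint carriage between -0.005 and 0.005 m/s and ((y of yellow_mark in the frame of rail above 0 m and height (world z) of vial_left_mid between 0.025 and 0.036 m and angle between each of vial_left_mid, vial_right_mid's own z axis and vertical below 0.1 rad and distance of vial_right_mid from where it was at the start of the episode below 0.015 m) or (y of yellow_mark in the frame of rail below 0 m and height (world z) of vial_right_mid between 0.025 and 0.036 m and angle between each of vial_right_mid, vial_left_mid's own z axis and vertical below 0.1 rad and distance of vial_left_mid from where it was at the start of the episode below 0.015 m))); the robot touches nothing.
It fails at once if a vial is tipped over (past 0.5 rad) (angle between any of vial_left_mid, vial_right_mid's own z axis and vertical above 0.5 rad).
It fails at once if a bystander (jar, bottle, dish or tape) is shifted by more than 20 mm (distance of any of jar_full_mid, jar_label_mid, white_bottle_mid, petri_mid, tape_mid from where it was at the start of the episode above 0.02 m).
It fails at once if the vial that is not in the way is moved by more than 20 mm ((y of yellow_mark in the frame of rail above 0 m and distance of vial_right_mid from where it was at the start of the episode above 0.02 m) or (y of yellow_mark in the frame of rail below 0 m and distance of vial_left_mid from where it was at the start of the episode above 0.02 m)).
It also fails if it takes over 66 s, if anything falls off the work surface, if the arm or the gripper's body presses on something with over 40 N, if the wrist force passes 120 N, or if a joint passes its speed limit or range.

## Robot

A 6-joint arm with a two-finger parallel gripper is mounted at the origin on a cart in front of the work surface, level with it; the furniture and walls round the work are solid. World frame = base frame: x ahead of the robot, y to its left, z up, the work surface at z = 0. Lengths are in m, angles in rad, forces in N, time in s.
With the tool pointing down it reaches from about 0.35 to 0.925 m from the base axis. Payload 6.4 kg.
Tool frame: the origin (TCP) lies at the very end of the fingers, on their centre line; the grasp point (between the pads) lies 19 mm behind it; z points along the fingers, y is the line along which they close (so a half turn about z gives the same grasp; the last joint's range is limited). The gripper opens to 94 mm and grips with 3 to 60 N. Pads are 16 mm wide; open, the fingers measure 119 mm over their backs; the gripper's body (75 mm by 177 mm) begins 78 mm behind the grasp point.
Start: joints at [1.143, 0.245, 1.558, -0, 1.339, -0.174], TCP at [0.163, 0.629, 0.205] pointing down, gripper open.
Joint ranges: [-3.13, 3.13], [-1.02, 2.26], [0.13, 2.54], [-0.95, 4.09], [0.21, 2.88], [-2.74, 2.74]. Speed limits (rad/s): [2.57, 2.57, 3.14, 3.14, 3.14, 3.14].

## Interface

Orientations are given as a unit quaternion [x, y, z, w].
In Python, from plant import ctrl, get_image gives the robot as it stands. The module is installed in compiled form; this text tells all that it offers.
- The arm moves only by the shell command python3 -m handwheel 'ROWS' [FORCE]. ROWS is JSON, a list of rows, each a list of 7 numbers: the shift along the world's x, y, z in cm, then the turn, a rotation vector about the world's x, y, z in rad, then the finger opening in cm, from 0 to 9.4. In form: [[x, y, z, wx, wy, wz, claw], ...]. A call has 1 to 5 rows; each row shifts and turns the commanded pose from where the row before left it; what a row does not reach is not made up. A row lasts 1/12 s, in which the tool goes at most 41.7 mm and 7.16 degrees, less where a joint would pass 70% of its speed; a pose out of reach is approached as far as the arm can. A call with a gripper value outside its range is refused whole. The fingers move at their own pace and stop on an object; FORCE is the grip in N (left out, the last holds). Time passes only in rows, so rows that do not move let the fingers close. It gives the time, the measured TCP pose, the force, the opening and the grip force at its end, in the units of the state.
- ctrl.sense(): the state, without advancing time (a new reading comes with each control period).
- get_image(name): name is "scene" or "side" or "wrist"; returns a dict with "pixels" (480x640x3 uint8, blue, green, red), "z_map" (480x640 float32, m along the optical axis (not along the pixel's ray), 0 where there is no reading), "fx", "fy", "cx", "cy" (pixels), "k1" (the pictures are not rectified: a ray, as slopes to the right and down, at radius r is drawn at 1 + k1 r^2 times it, then the intrinsics apply), "eye" and "orientation" of the camera in the world; the wrist camera has in their place "tool_from_camera" (4x4, takes a point from camera to tool coordinates, whose origin is the TCP and whose axes are the flange's). Camera axes: x right, y down, z forward; pixel columns grow to the right and rows downward; lengths in m; the calibration is good to about 2 mm. A picture is of the moment at which its call begins: read the wrist's pose just before it.
- ctrl.finish_job(): hands the job in; it is judged then, once.
The state is a dict: "clock": time; "joint_positions": joint angles; "qvel": joint speeds; "joint_efforts": joint torques, N m; "tcp_pos": TCP position; "tool_rot": TCP orientation; "ft_force": force on the tool from outside, world axes, zero at the start; "wrist_torque": the same for the moment, N m; "grip_width": opening from 0.0 (shut) to 1.0 (fully open); "grasp_force": force on a finger pad.
Only numpy, scipy, OpenCV 4.12 (cv2) and the standard library are available. Lean on these libraries where they do the work, as an engineer would, in place of code of your own. Each camera call takes 0.05 s, during which the arm holds its last target. There are 200 camera calls.

## Working session

There is one attempt and no reset: what is moved stays moved. The work goes in short steps, Python scripts to look and compute and a shell command to move; the robot and the scene stay as the last step left them, time stands still between calls to the robot, and variables do not carry over. Pictures are saved under pics/ and viewed, at most 11 in all, crops included, and the job is handed in when it is done.

```bash
mkdir -p pics
cat > h.py <<'E'
import numpy as np, cv2
from scipy.spatial.transform import Rotation as R
from plant import ctrl, get_image
def cam(n):
    s=ctrl.sense(); d=get_image(n)
    if n=="wrist":
        T=np.eye(4);T[:3,:3]=R.from_quat(s["tool_rot"]).as_matrix();T[:3,3]=s["tcp_pos"]
        d["T"]=T@np.array(d["tool_from_camera"])
    else:
        T=np.eye(4);o=np.array(d["orientation"])
        T[:3,:3]=o if o.shape==(3,3) else R.from_quat(o).as_matrix();T[:3,3]=d["eye"];d["T"]=T
    return d
def ray(d,u,v):
    p=cv2.undistortPoints(np.array([[[u,v]]],float),np.array([[d["fx"],0,d["cx"]],[0,d["fy"],d["cy"]],[0,0,1.]]),np.array([d["k1"],0,0,0.]))[0,0]
    return d["T"][:3,:3]@np.array([p[0],p[1],1.]),d["T"][:3,3]
def onz(d,u,v,z):
    r,o=ray(d,u,v); return o+r*(z-o[2])/r[2]
def dep(d,u,v):
    r,o=ray(d,u,v); return o+r*d["z_map"][int(v),int(u)]
E
python3 - <<'E'
from h import *
import pickle
for n in("scene","side"):
    d=cam(n);cv2.imwrite(f"pics/{n}0.png",d["pixels"]);pickle.dump(d,open(n+"0.pkl","wb"));print(n,d["eye"],d["orientation"],d["fx"],d["k1"])
print(ctrl.sense())
E
```

```text
scene [-0.37224922 -0.799396    0.81806604] [ 0.77806946 -0.40214611  0.21942391 -0.42981341] 541.1218537518583 -0.023719748010399572
side [ 0.51872051 -1.64702974  0.77474702] [ 8.40549546e-01 -8.70659100e-03 -9.74117165e-06 -5.41664707e-01] 521.3305438187544 -0.11199424997171284
{'clock': 0.1, 'joint_positions': array([ 1.14289058e+00,  2.45741902e-01,  1.55885268e+00, -1.88267087e-05,
        1.33870008e+00, -1.74115767e-01]), 'qvel': array([-6.86905137e-04, -1.84727986e-03, -2.60597259e-03, -8.99235797e-05,
       -1.26231760e-03,  9.15708870e-05]), 'joint_efforts': array([-4.35468075e-05, -4.16912627e+01, -3.15527487e+01,  6.86277822e-02,
        3.10485356e-02, -3.79394214e-05]), 'tcp_pos': array([0.16298556, 0.62868993, 0.20447824]), 'tool_rot': array([ 1.26552512e-01,  9.91959544e-01, -8.15452849e-04, -2.43562195e-04]), 'ft_force': array([ 0.3261078 , -0.74795228, -0.25148999]), 'wrist_torque': array([-0.0239142 , -0.00242218,  0.00703004]), 'grasp_force': 0.0, 'grip_width': 0.9993845762369056}
```

View pics/scene0.png

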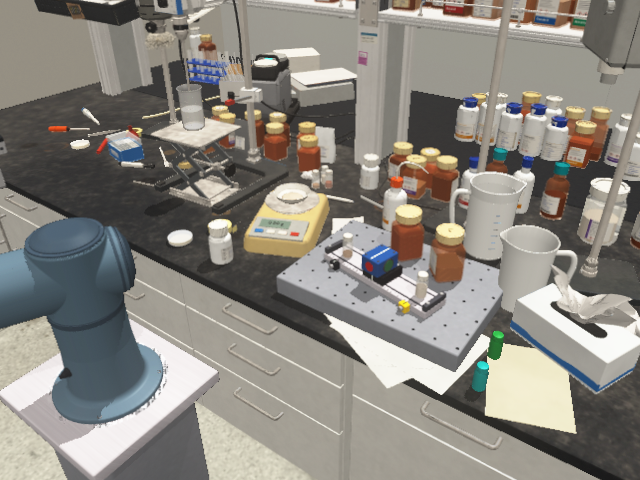

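View pics/side0.png

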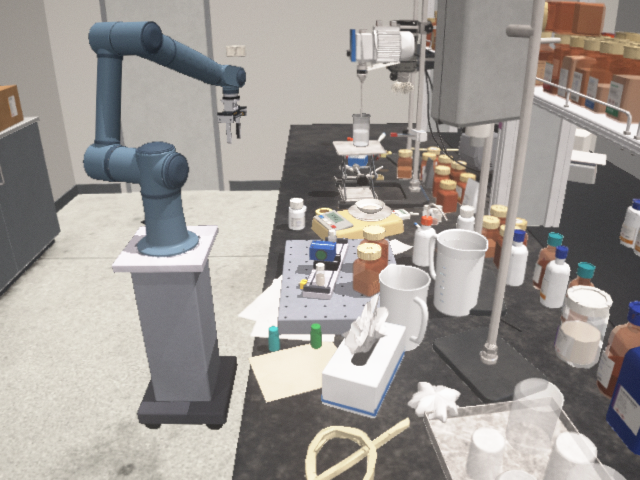

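The scene picture shows the yellow clip at about (404,307), on the right-hand (-y) half. The right vial at (422,284) is next to it, the carriage is at (381,263) and the left vial at (347,245). The black clip is at about (334,265). The side view agrees, with the vial at (320,273) and the clip at (303,285). So the right vial is the one in the way.

Run:
```python
from h import *
import pickle
d=pickle.load(open("scene0.pkl","rb"));im=d["pixels"]
c=cv2.resize(im[220:330,310:470],None,fx=5,fy=5,interpolation=cv2.INTER_CUBIC);cv2.imwrite("pics/crop1.png",c)
hsv=cv2.cvtColor(im,cv2.COLOR_BGR2HSV)
def m(lo,hi,box):
    k=cv2.inRange(hsv,np.array(lo),np.array(hi)); b=np.zeros_like(k);u0,v0,u1,v1=box;b[v0:v1,u0:u1]=k[v0:v1,u0:u1];return b
for n,lo,hi in(("yellow",(22,150,120),(35,255,255)),("blue",(100,120,50),(125,255,255)),("red",(0,150,60),(8,255,255))):
    b=m(lo,hi,(320,230,450,325));v,u=np.nonzero(b)
    P=np.array([dep(d,a,e) for a,e in zip(u,v)]) if len(u) else np.zeros((1,3))
    print(n,len(u),u.mean(),v.mean(),"med",np.median(P,0).round(4),"min",np.percentile(P,3,axis=0).round(4),"max",np.percentile(P,97,axis=0).round(4))
for u,v in((422,275),(422,284),(347,238),(347,248)): print(u,v,dep(d,u,v).round(4))
# worktop/board height map: board top extents
V,U=np.mgrid[220:370:2,260:520:2]
P=np.array([dep(d,a,e) for a,e in zip(U.ravel(),V.ravel())])
for z,t in((.05,.006),(.068,.005)):
    k=P[abs(P[:,2]-z)<t];print(z,np.percentile(k,[1,50,99],axis=0).round(3).tolist())
```

```text
yellow 83 404.2048192771084 305.7710843373494 med [ 0.4792 -0.4084  0.0697] min [ 0.4742 -0.4166  0.0547] max [ 0.4897 -0.3952  0.0745]
blue 553 378.877034358047 259.374321880651 med [ 0.5195 -0.3174  0.1338] min [ 0.5014 -0.3382  0.099 ] max [ 0.5644 -0.2806  0.138 ]
red 811 405.5067817509248 244.21454993834772 med [ 0.6591 -0.318   0.104 ] min [ 0.5062 -0.3422  0.063 ] max [ 0.684  -0.2744  0.1389]
422 275 [ 0.5219 -0.4232  0.1321]
422 284 [ 0.5167 -0.4278  0.1131]
347 238 [ 0.5588 -0.2058  0.1294]
347 248 [ 0.5591 -0.2063  0.1007]
0.05 [[0.42, -0.593, 0.045], [0.515, -0.386, 0.052], [0.845, -0.02, 0.056]]
0.068 [[0.472, -0.611, 0.063], [0.556, -0.316, 0.069], [0.851, 0.072, 0.073]]
```

View pics/crop1.png

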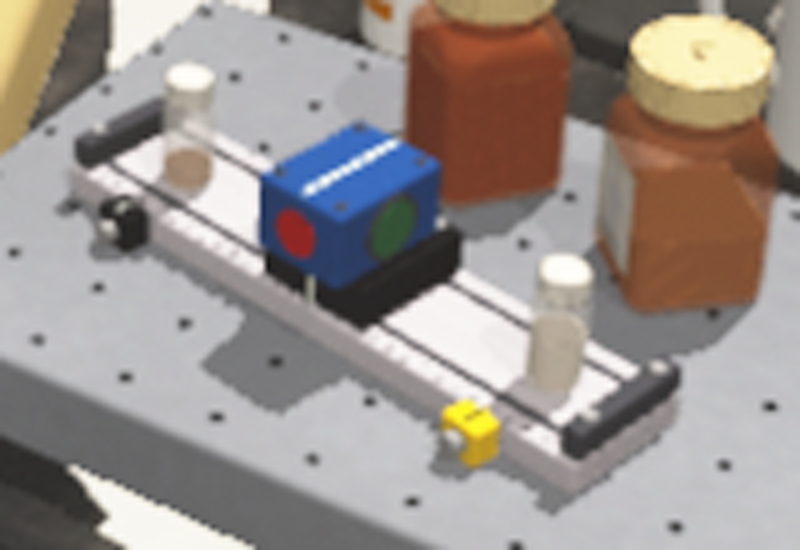

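The crop shows the block about 20 mm out, with the red pad facing the robot and a white line along the block's top. The yellow clip is near the right-hand end, just robot-side of the right vial. Next I'll get rail yaw, exact points and a placing spot.

Run:
```python
from h import *
import pickle
d=pickle.load(open("scene0.pkl","rb"))
o=np.array([310,220])
for n,(u,v),z in (("lineA",(303,190),.134),("lineB",(400,145),.134),("deckNL",(72,175),.068),("deckNR",(568,465),.068),("idx",(310,278),.092),("yel",(470,405),.078),("vialR cap",(566,268),.127),("vialR base",(555,380),.068),("vialL cap",(188,76),.127)):
    print(n,onz(d,o[0]+u/5,o[1]+v/5,z).round(4))
for n,(u,v),z in (("free",(258,280),0),("bottle base",(220,260),0),("balance corner R",(303,252),0),("balance front",(245,243),0),("board left near",(278,285),.05),("board left far",(351,226),.05),("board right near",(460,357),.05)):
    print(n,onz(d,u,v,z).round(3))
```

```text
lineA [ 0.5119 -0.3     0.134 ]
lineB [ 0.5695 -0.3174  0.134 ]
deckNL [ 0.5424 -0.1507  0.068 ]
deckNR [ 0.4822 -0.4537  0.068 ]
idx [ 0.5066 -0.309   0.092 ]
yel [ 0.4829 -0.4051  0.078 ]
vialR cap [ 0.5348 -0.4202  0.127 ]
vialR base [ 0.532  -0.4224  0.068 ]
vialL cap [ 0.5736 -0.1979  0.127 ]
free [ 0.435 -0.02   0.   ]
bottle base [0.444 0.124 0.   ]
balance corner R [ 0.604 -0.035  0.   ]
balance front [0.546 0.126 0.   ]
board left near [ 0.398 -0.119  0.05 ]
board left far [ 0.725 -0.112  0.05 ]
board right near [ 0.422 -0.566  0.05 ]
```

```bash
python3 -m handwheel '[[1.5,-3,3,0,0,0,9.4],[1.5,-3.5,3,0,0,0,9.4],[1.5,-3.5,3,0,0,0,9.4],[1.5,-3.5,2,0,0,0,9.4],[1.5,-3.5,2,0,0,0,9.4]]'; python3 -m handwheel '[[1.5,-3.5,0,0,0,0,9.4],[1.5,-3.5,0,0,0,0,9.4],[1.5,-3.5,0,0,0,0,9.4],[1.5,-3.5,0,0,0,0,9.4],[1.5,-3.5,0,0,0,0,9.4]]'
```

```text
clock: 0.52
tcp_pos: [0.2321, 0.472, 0.3244]
tool_rot: [0.126, 0.992, 0.0, 0.0]
ft_force: [0.6, 0.8, 0.2]
grip_width: 1.002
grasp_force: 0.0
clock: 0.93
tcp_pos: [0.3069, 0.2967, 0.3232]
tool_rot: [0.126, 0.992, -0.0, -0.0]
ft_force: [0.3, -0.5, -0.2]
grip_width: 1.0
grasp_force: 0.0
```

```bash
python3 -m handwheel '[[1.5,-3.8,0.5,0,0,0,6],[1.5,-3.8,0.5,0,0,0,6],[1.5,-3.8,0.5,0,0,0,6],[1.5,-3.8,0.5,0,0,0.03,6],[1.5,-3.8,0.5,0,0,0.028,6]]'; python3 -m handwheel '[[1,-4,0,0,0,0,6],[1,-4,0,0,0,0,6],[1,-4,0,0,0,0,6],[1,-4,0,0,0,0,6],[1,-4,0,0,0,0,6]]';python3 -m handwheel '[[1,-4,0,0,0,0,6],[1,-4,0,0,0,0,6],[1,-4,0,0,0,0,6],[1,-4,0,0,0,0,6],[0,0,0,0,0,0,6]]'; python3 -m handwheel '[[0,0,0,0,0,0,6]]'
python3 - <<'E'
from h import *
import pickle
d=cam("wrist");pickle.dump(d,open("w1.pkl","wb"));cv2.imwrite("pics/w1.png",d["pixels"])
E
```

```text
clock: 1.35
tcp_pos: [0.3819, 0.1065, 0.3486]
tool_rot: [0.097, 0.995, 0.0, 0.0]
ft_force: [1.2, 0.2, 0.1]
grip_width: 0.682
grasp_force: 0.0
clock: 1.77
tcp_pos: [0.4317, -0.0937, 0.3483]
tool_rot: [0.098, 0.995, 0.0, 0.0]
ft_force: [0.5, 0.5, 0.0]
grip_width: 0.638
grasp_force: 0.0
clock: 2.18
tcp_pos: [0.4718, -0.2569, 0.3462]
tool_rot: [0.101, 0.995, 0.0, -0.002]
ft_force: [-0.2, 0.0, -0.9]
grip_width: 0.635
grasp_force: 0.0
clock: 2.27
tcp_pos: [0.4716, -0.2529, 0.3471]
tool_rot: [0.099, 0.995, 0.001, -0.001]
ft_force: [0.2, 0.3, -0.2]
grip_width: 0.64
grasp_force: 0.0
```

View pics/w1.png

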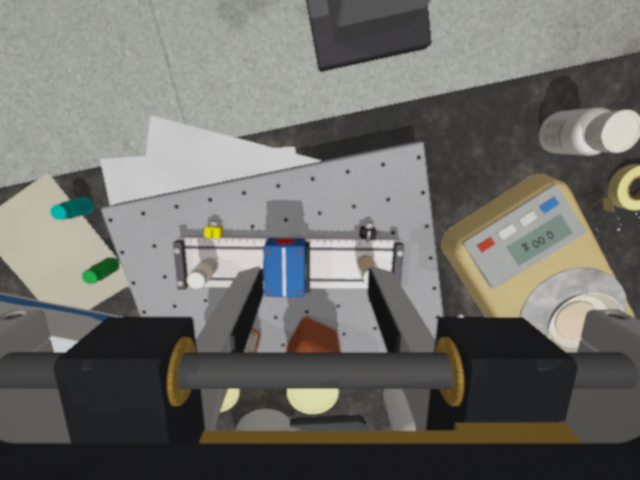

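The wrist view looks down with the rail nearly level in the picture: yellow clip (213,232), vial cap (198,279), the block's white line (285,272), right stop (180,264), left stop (398,264), left vial (367,264), and red pad (286,241). The balance is at (445..620,180..320) and the bottle at (590,130). I'll convert these to positions.

```bash
cat > meas.py <<'E'
from h import *
def meas(d):
    im=d["pixels"];hsv=cv2.cvtColor(im,cv2.COLOR_BGR2HSV)
    def big(mask,n=0):
        k,l,s,c=cv2.connectedComponentsWithStats(mask)
        i=1+np.argmax(s[1:,4]);return l==i,s[i],c[i]
    out={}
    mb,s,c=big(cv2.inRange(hsv,(100,120,50),(125,255,255))&box(im,150,200,420,320)); out["blue"]=(s,c)
    my,sy,cy=big(cv2.inRange(hsv,(22,150,120),(35,255,255))&box(im,0,190,420,320)); out["yel"]=(sy,cy)
    u0,v0,w,h=s[:4]; 
    wl=(cv2.inRange(hsv,(0,0,150),(179,70,255))&box(im,u0+5,v0+3,u0+w-5,v0+h-3)); v,u=np.nonzero(wl)
    out["line"]=(u,v);return out
def box(im,a,b,c,e):
    m=np.zeros(im.shape[:2],np.uint8);m[b:e,a:c]=255;return m
E
python3 - <<'E'
from meas import *
import pickle
d=pickle.load(open("w1.pkl","rb"));o=meas(d)
print("yel",o["yel"],"blue",o["blue"]);u,v=o["line"];print(len(u),u.mean(),v.mean())
L=np.array([onz(d,a,b,.134) for a,b in zip(u,v)]);vx,vy,x0,y0=cv2.fitLine(L[:,:2].astype(np.float32),cv2.DIST_L2,0,.01,.01).ravel();print("line dir",vx,vy,np.degrees(np.arctan2(vy,vx)),x0,y0)
yc=onz(d,*o["yel"][1],.078);print("yel",yc)
for n,p,z in(("stopR",(180,264),.084),("stopL",(398,264),.084),("rail edge a",(190,239),.068),("rail edge b",(390,239),.068),("capR",(197,281),.129),("capL",(367,264),.129),("balance corner",(445,243),.05),("board left",(425,143),.05),("bottle cap",(618,130),.108)): print(n,onz(d,*p,z).round(4))
P=d["z_map"];print("depth cap",dep(d,197,280),dep(d,285,280))
im=d["pixels"];c=cv2.resize(im[220:310,165:415],None,fx=3.2,fy=3.2,interpolation=cv2.INTER_CUBIC);cv2.imwrite("pics/crop2.png",c)
E
```

```text
yel (array([205, 226,  18,  12, 186], dtype=int32), array([213.13978495, 231.52688172])) blue (array([ 263,  239,   43,   58, 1890], dtype=int32), array([284.67195767, 268.28941799]))
179 283.53072625698326 269.9217877094972
line dir 0.9769748 -0.21335481 -12.319025 0.5372096 -0.30737194
yel [ 0.48238439 -0.40005913  0.078     ]
stopR [ 0.5175 -0.4564  0.084 ]
stopL [ 0.5777 -0.1561  0.084 ]
rail edge a [ 0.4884 -0.4389  0.068 ]
rail edge b [ 0.5444 -0.1593  0.068 ]
capR [ 0.5318 -0.42    0.129 ]
capL [ 0.5518 -0.2031  0.129 ]
balance corner [ 0.5724 -0.0766  0.05  ]
board left [ 0.4234 -0.0897  0.05  ]
bottle cap [0.4506 0.1219 0.108 ]
depth cap [ 0.52976625 -0.41871342  0.13102988] [ 0.54960018 -0.3080365   0.13660504]
```

View pics/crop2.png

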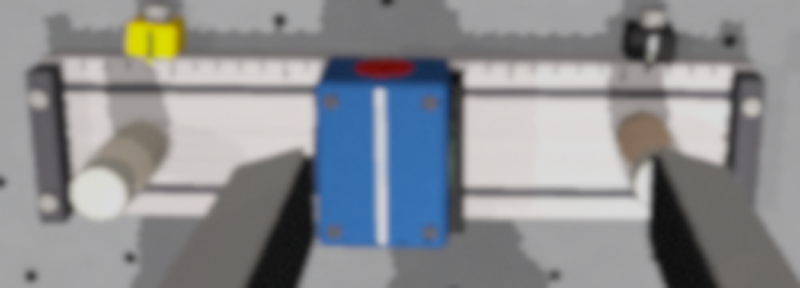

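```bash
python3 -m handwheel '[[1.2,-3.36,-2,0,0,0,6],[1.2,-3.36,-2,0,0,0,6],[1.2,-3.36,-2,0,0,0,6],[1.2,-3.36,-2,0,0,0,6],[1.2,-3.36,-2,0,0,0,6]]';python3 -m handwheel '[[0,0,-2,0,0,0,6],[0,0,-2,0,0,0,6],[0,0,-2,0,0,0,6],[0,0,0,0,0,0,6],[0,0,0,0,0,0,6]]'
python3 - <<'E'
from h import *
d=cam("wrist");cv2.imwrite("pics/w2.png",d["pixels"]);s=ctrl.sense();print(s["tcp_pos"])
g=cv2.cvtColor(d["pixels"],cv2.COLOR_BGR2HSV);P=[]
Z=d["z_map"];V,U=np.nonzero(Z>0)
K=np.array([[d["fx"],0,d["cx"]],[0,d["fy"],d["cy"]],[0,0,1.]])
p=cv2.undistortPoints(np.stack([U,V],1).astype(float)[:,None],K,np.array([d["k1"],0,0,0.]))[:,0]
X=np.c_[p,np.ones(len(p))]*Z[V,U][:,None];W=X@d["T"][:3,:3].T+d["T"][:3,3]
k=(abs(W[:,2]-.13)<.006)&(abs(W[:,0]-.53)<.04)&(abs(W[:,1]+.42)<.04);print(k.sum(),W[k].mean(0),W[k].min(0),W[k].max(0),U[k].mean(),V[k].mean())
E
```

```text
clock: 2.73
tcp_pos: [0.5329, -0.4191, 0.2484]
tool_rot: [0.097, 0.995, -0.0, 0.0]
ft_force: [-0.1, 0.2, 0.0]
grip_width: 0.64
grasp_force: 0.0
clock: 3.15
tcp_pos: [0.532, -0.4177, 0.1882]
tool_rot: [0.097, 0.995, 0.001, -0.001]
ft_force: [0.7, -0.4, 0.4]
grip_width: 0.639
grasp_force: 0.0
[ 0.5325825  -0.41861708  0.18994215]
743 [ 0.52830486 -0.42081087  0.13034182] [ 0.51744277 -0.43223127  0.12426078] [ 0.54073969 -0.40950932  0.13298091] 312.04037685060564 246.07806191117092
```

View pics/w2.png

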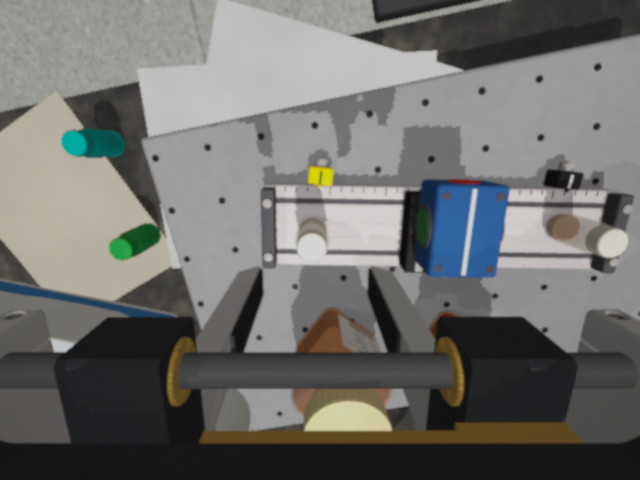

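The vial cap is at (312,246), 3–4 mm from the tool axis. I'll correct that, descend with 6 cm opening and close gently.

```bash
python3 -m handwheel '[[-0.3,-0.2,-2,0,0,0,6],[0,0,-2,0,0,0,6],[0,0,-2,0,0,0,6],[0,0,-2,0,0,0,6],[0,0,-1.4,0,0,0,6]]';python3 -m handwheel '[[0,0,0,0,0,0,6],[0,0,0,0,0,0,4],[0,0,0,0,0,0,2],[0,0,0,0,0,0,2],[0,0,0,0,0,0,2]]' 10; python3 -m handwheel '[[0,0,0,0,0,0,2],[0,0,0,0,0,0,2]]'
```

```text
clock: 3.62
tcp_pos: [0.5296, -0.4215, 0.0953]
tool_rot: [0.097, 0.995, -0.001, 0.001]
ft_force: [0.4, 0.0, -0.7]
grip_width: 0.639
grasp_force: 0.0
clock: 4.03
tcp_pos: [0.5297, -0.4223, 0.0963]
tool_rot: [0.098, 0.995, -0.001, 0.001]
ft_force: [-0.7, -0.3, 0.2]
grip_width: 0.391
grasp_force: 0.0
clock: 4.2
tcp_pos: [0.5292, -0.4219, 0.0954]
tool_rot: [0.098, 0.995, -0.0, 0.0]
ft_force: [-0.6, -0.5, 3.2]
grip_width: 0.275
grasp_force: 10.0
```

```bash
python3 -m handwheel '[[0,0,1.5,0,0,0,2],[0,0,3,0,0,0,2],[0,0,3.5,0,0,0,2],[0,0,3.5,0,0,0,2],[-0.5,1.5,2,0,0,0,2]]' 15;python3 -m handwheel '[[-1,3,0,0,0,0,2],[-1,3.6,0,0,0,0,2],[-1,3.6,0,0,0,0,2],[-1,3.6,0,0,0,0,2],[-1,3.6,0,0,0,0,2]]';python3 -m handwheel '[[-1,3.6,0,0,0,0,2],[-1,3.6,0,0,0,0,2],[-1,3.6,0,0,0,0,2],[-1,3.6,0,0,0,0,2],[-1,3.6,0,0,0,0,2]]';python3 -m handwheel '[[-0.6,2.3,0,0,0,0,2],[0,1.5,-1,0,0,0,2],[0,0,-2,0,0,0,2],[0,0,-2,0,0,0,2],[0,0,0,0,0,0,2]]'
python3 - <<'E'
from h import *
d=cam("wrist");cv2.imwrite("pics/w3.png",d["pixels"]);s=ctrl.sense();print(s["tcp_pos"],s["grasp_force"])
E
```

```text
clock: 4.62
tcp_pos: [0.5251, -0.4094, 0.2357]
tool_rot: [0.098, 0.995, -0.003, 0.003]
ft_force: [-0.2, -0.5, 0.7]
grip_width: 0.276
grasp_force: 15.0
clock: 5.03
tcp_pos: [0.4733, -0.2311, 0.2306]
tool_rot: [0.098, 0.995, -0.0, 0.001]
ft_force: [0.7, 1.7, -0.7]
grip_width: 0.278
grasp_force: 15.0
clock: 5.45
tcp_pos: [0.4232, -0.0511, 0.2307]
tool_rot: [0.098, 0.995, -0.0, 0.001]
ft_force: [1.6, -0.3, -0.8]
grip_width: 0.277
grasp_force: 15.0
clock: 5.87
tcp_pos: [0.4157, -0.0135, 0.177]
tool_rot: [0.097, 0.995, 0.001, -0.003]
ft_force: [-0.2, -0.1, -0.8]
grip_width: 0.273
grasp_force: 15.0
[ 0.41672616 -0.01403968  0.17874607] 14.95565292192623
```

View pics/w3.png

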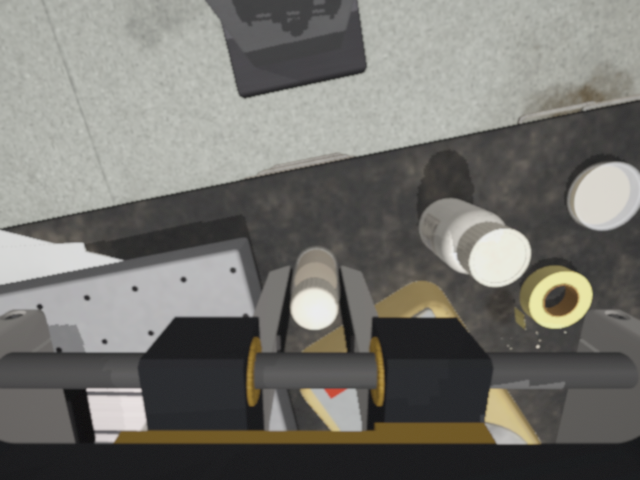

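The vial at (315,300) is held upright over bare worktop, clear of the board, balance and bottle. Lowering it now.

```bash
python3 -m handwheel '[[0,0,-3,0,0,0,2],[0,0,-3,0,0,0,2],[0,0,-3,0,0,0,2],[0,0,-2.5,0,0,0,2],[0,0,-1.5,0,0,0,2]]';python3 -m handwheel '[[0,0,-1,0,0,0,2],[0,0,-0.6,0,0,0,2],[0,0,0,0,0,0,2]]'
```

```text
clock: 6.33
tcp_pos: [0.4177, -0.0148, 0.0488]
tool_rot: [0.098, 0.995, 0.0, -0.001]
ft_force: [-0.0, -0.1, -0.3]
grip_width: 0.277
grasp_force: 15.0
clock: 6.58
tcp_pos: [0.4183, -0.0149, 0.0338]
tool_rot: [0.098, 0.995, -0.0, -0.0]
ft_force: [0.1, -0.2, -0.4]
grip_width: 0.275
grasp_force: 15.0
```

```bash
python3 -m handwheel '[[0,0,-0.3,0,0,0,2],[0,0,-0.2,0,0,0,2],[0,0,0,0,0,0,2]]'; python3 -m handwheel '[[0,0,-0.1,0,0,0,2],[0,0,0,0,0,0,2]]'
```

```text
clock: 6.83
tcp_pos: [0.4185, -0.0147, 0.0292]
tool_rot: [0.098, 0.995, -0.0, 0.001]
ft_force: [-1.2, 0.6, -0.8]
grip_width: 0.28
grasp_force: 15.0
clock: 7.0
tcp_pos: [0.4182, -0.0147, 0.0279]
tool_rot: [0.098, 0.995, -0.0, 0.0]
ft_force: [0.6, -0.2, -0.7]
grip_width: 0.28
grasp_force: 15.0
```

```bash
python3 -m handwheel '[[0,0,-0.1,0,0,0,2],[0,0,0,0,0,0,2]]'; python3 -m handwheel '[[0,0,-0.1,0,0,0,2],[0,0,0,0,0,0,2]]'
```

```text
clock: 7.17
tcp_pos: [0.4185, -0.0147, 0.0273]
tool_rot: [0.098, 0.995, -0.0, 0.0]
ft_force: [-1.1, 0.7, 3.5]
grip_width: 0.276
grasp_force: 15.0
clock: 7.33
tcp_pos: [0.419, -0.0145, 0.0271]
tool_rot: [0.098, 0.995, 0.0, 0.001]
ft_force: [-2.4, 2.9, 11.5]
grip_width: 0.281
grasp_force: 15.0
```

Contact at 27 mm. Release, then rise.

```bash
python3 -m handwheel '[[0,0,0.1,0,0,0,3],[0,0,0,0,0,0,4],[0,0,0,0,0,0,5.5],[0,0,0,0,0,0,5.5],[0,0,0,0,0,0,5.5]]';python3 -m handwheel '[[0,0,2,0,0,0,5.5],[0,0,3,0,0,0,5.5],[0,0,4,0,0,0,5.5],[0,0,4,0,0,0,5.5],[0,0,4,0,0,0,5.5]]';python3 -m handwheel '[[0,0,4,0,0,0,7],[0,-1,2,0,0,0,7],[1,-3.6,0,0,0,0,7.5],[1,-3.6,0,0,0,0,7.5],[1,-3.6,0,0,0,0,7.5]]'
python3 - <<'E'
from h import *
d=cam("scene");im=d["pixels"]
print([ (dep(d,u,v).round(3)) for u,v in((300,270),)])
Z=d["z_map"];V,U=np.mgrid[230:320,230:330];r=[(u,v,dep(d,u,v)) for u,v in zip(U.ravel(),V.ravel())]
k=[(u,v,*p) for u,v,p in r if np.hypot(p[0]-.418,p[1]+.0145)<.03 and p[2]>.008];k=np.array(k);print(len(k),k.min(0).round(3),k.max(0).round(3),k.mean(0).round(3))
cv2.imwrite("pics/place.png",cv2.resize(im[220:340,210:370],None,fx=4,fy=4,interpolation=cv2.INTER_CUBIC))
E
```

```text
clock: 7.75
tcp_pos: [0.4177, -0.0145, 0.0263]
tool_rot: [0.098, 0.995, 0.0, -0.0]
ft_force: [-0.2, -0.2, 0.0]
grip_width: 0.559
grasp_force: 0.0
clock: 8.17
tcp_pos: [0.4172, -0.0144, 0.198]
tool_rot: [0.098, 0.995, 0.0, -0.0]
ft_force: [0.8, -0.2, 0.4]
grip_width: 0.587
grasp_force: 0.0
clock: 8.58
tcp_pos: [0.4483, -0.1339, 0.2572]
tool_rot: [0.097, 0.995, -0.0, 0.001]
ft_force: [0.9, -0.0, -0.5]
grip_width: 0.793
grasp_force: 0.0
[array([ 0.476, -0.125,  0.05 ])]
229 [ 2.47e+02  2.60e+02  4.03e-01 -3.20e-02  8.00e-03] [ 2.57e+02  2.83e+02  4.30e-01 -5.00e-03  6.60e-02] [ 2.51873e+02  2.71397e+02  4.14000e-01 -2.10000e-02  3.90000e-02]
```

View pics/place.png

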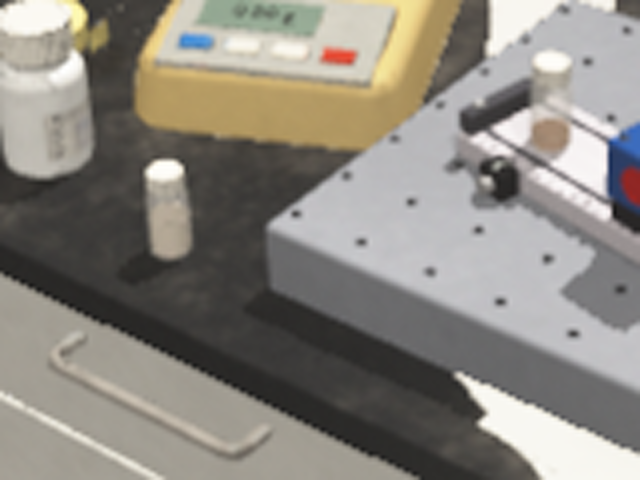

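The vial stands upright on the black worktop, at about (168,210) in the crop. Now I'll grip the lens block across the rail's length.

```bash
python3 -m handwheel '[[1.8,-3.5,0,0,0,0,7.5],[1.8,-3.5,0,0,0,0,7.5],[1.8,-3.5,0,0,0,0,7.5],[1.8,-3.5,-1,0,0,0,7.5],[1.6,-3.2,-2,0,0,0,7.5]]';python3 -m handwheel '[[0,0,-1,0,0,0,7.5],[0,0,0,0,0,0,7.5],[0,0,0,0,0,0,7.5]]'
cat > pos.py <<'E'
from meas import *
d=cam("wrist");s=ctrl.sense();im=d["pixels"];cv2.imwrite("pics/last.png",im);hsv=cv2.cvtColor(im,cv2.COLOR_BGR2HSV)
def big(m):
    k,l,st,c=cv2.connectedComponentsWithStats(m);i=1+np.argmax(st[1:,4]);return st[i],c[i]
up=box(im,0,90,480,310)
st,c=big(cv2.inRange(hsv,(100,120,50),(125,255,255))&up)
sy,cy=big(cv2.inRange(hsv,(22,150,120),(35,255,255))&up)
sr,cr=big(cv2.inRange(hsv,(0,150,60),(8,255,255))&up)
u0,v0,w,h=st[:4];v,u=np.nonzero(cv2.inRange(hsv,(0,0,140),(179,80,255))&box(im,u0+8,v0+3,u0+w-8,v0+h-3))
L=np.array([onz(d,a,b,.134) for a,b in zip(u,v)]);f=np.array([.981,-.196]);e=np.array([.196,.981])
O=np.array([.5476,-.3063])
Y=onz(d,*cy,.078);print("tcp",s["tcp_pos"].round(4),"blue",st,"line px",u.mean(),v.mean(),"line xy",L.mean(0).round(4),"rail y",((L[:,:2]-O)@e).mean().round(4),((L[:,:2]-O)@e).std().round(4),"xrange",((L[:,:2]-O)@f).min().round(4),((L[:,:2]-O)@f).max().round(4))
print("yel",sy,cy,Y.round(4),"rail",((Y[:2]-O)@e).round(4),"pad px",sr,cr,"tcp rail",((s["tcp_pos"][:2]-O)@e).round(4),((s["tcp_pos"][:2]-O)@f).round(4))
E
python3 pos.py
```

```text
clock: 9.05
tcp_pos: [0.5378, -0.3077, 0.2285]
tool_rot: [0.098, 0.995, -0.002, 0.002]
ft_force: [0.9, 0.4, 0.7]
grip_width: 0.796
grasp_force: 0.0
clock: 9.3
tcp_pos: [0.5353, -0.3038, 0.2154]
tool_rot: [0.098, 0.995, 0.001, -0.001]
ft_force: [-0.2, 0.5, 0.4]
grip_width: 0.796
grasp_force: 0.0
tcp [ 0.5358 -0.3038  0.217 ] blue [ 281  199   66   87 4566] line px 313.15989847715736 243.61421319796955 line xy [ 0.537  -0.3072  0.134 ] rail y -0.003 0.0012 xrange -0.04 0.0231
yel [194 184  24  19 379] [205.39841689 192.79155673] [ 0.4835 -0.4013  0.078 ] rail -0.1058 pad px [305 199  20   3  50] [313.88 199.92] tcp rail 0.0001 -0.012
```

```bash
python3 -m handwheel '[[0,-0.3,-2.5,0,0,0,7.5],[0,0,-2.5,0,0,0,7.5],[0,0,-2.5,0,0,0,7.5],[0,0,-2.5,0,0,0,7.5],[0,0,-1.4,0,0,0,7.5]]';python3 -m handwheel '[[0,0,0,0,0,0,6],[0,0,0,0,0,0,5],[0,0,0,0,0,0,4.5],[0,0,0,0,0,0,4.5],[0,0,0,0,0,0,4.5]]' 25
```

```text
clock: 9.77
tcp_pos: [0.5354, -0.3059, 0.1017]
tool_rot: [0.097, 0.995, 0.0, -0.0]
ft_force: [0.7, 0.7, -0.1]
grip_width: 0.797
grasp_force: 0.0
clock: 10.18
tcp_pos: [0.5372, -0.3078, 0.1051]
tool_rot: [0.098, 0.995, -0.0, 0.002]
ft_force: [-0.8, 3.5, 5.6]
grip_width: 0.552
grasp_force: 25.0
```

```bash
python3 -m handwheel '[[-0.2,-1,0,0,0,0,4.5],[-0.4,-2,0,0,0,0,4.5],[-0.4,-2,0,0,0,0,4.5],[-0.4,-2,0,0,0,0,4.5],[-0.4,-2,0,0,0,0,4.5]]'; python3 -m handwheel '[[-0.16,-0.8,0,0,0,0,4.5],[0,0,0,0,0,0,4.5],[0,0,0,0,0,0,4.5]]'; python3 pos.py
```

```text
clock: 10.6
tcp_pos: [0.5188, -0.3983, 0.1051]
tool_rot: [0.098, 0.995, 0.0, 0.001]
ft_force: [-0.7, 4.4, 7.2]
grip_width: 0.551
grasp_force: 25.0
clock: 10.85
tcp_pos: [0.5166, -0.4083, 0.105]
tool_rot: [0.098, 0.995, -0.002, 0.001]
ft_force: [-1.6, -2.8, 5.0]
grip_width: 0.551
grasp_force: 25.0
tcp [ 0.5167 -0.408   0.1051] blue [ 262  222  107   88 7535] line px 315.04468085106384 276.368085106383 line xy [ 0.5027 -0.4072  0.134 ] rail y -0.1078 0.0011 xrange -0.0408 -0.0085
yel [296 197  34  25 670] [312.74477612 210.03731343] [ 0.4808 -0.4045  0.078 ] rail -0.1094 pad px [295 222  42  11 327] [315.79204893 227.55963303] tcp rail -0.1058 -0.0104
```

View pics/last.png

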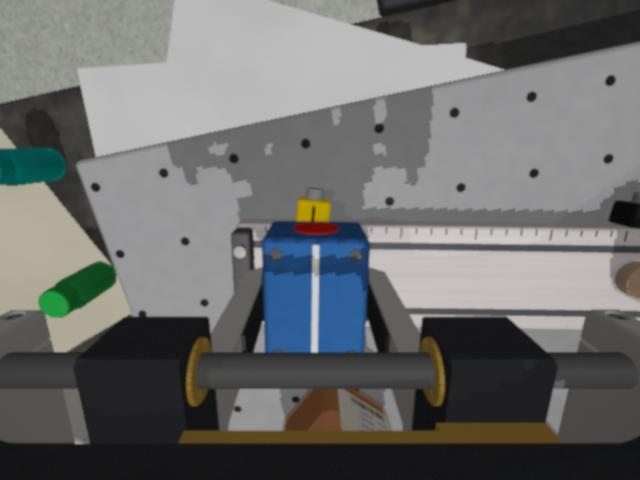

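The carriage is nearly there: line at (315,276), pointer at (313,212), about 1.5 mm more to go. The block stands out by about 8 mm. While holding it, I'll nudge along the rail and then drag the block home across the rail.

```bash
python3 -m handwheel '[[-0.03,-0.15,0,0,0,0,4.5],[0.2,-0.04,0,0,0,0,4.5],[0.2,-0.04,0,0,0,0,4.5],[0,0,0,0,0,0,4.5]]';python3 -m handwheel '[[0.2,-0.04,0,0,0,0,4.5],[0,0,0,0,0,0,4.5]]';python3 -m handwheel '[[0.2,-0.04,0,0,0,0,4.5],[0,0,0,0,0,0,4.5]]'; python3 pos.py
```

```text
clock: 11.23
tcp_pos: [0.5209, -0.4091, 0.1051]
tool_rot: [0.098, 0.995, -0.001, 0.001]
ft_force: [-1.4, -0.9, 5.9]
grip_width: 0.552
grasp_force: 25.0
clock: 11.4
tcp_pos: [0.5229, -0.4096, 0.1051]
tool_rot: [0.098, 0.995, -0.001, 0.001]
ft_force: [-1.1, 1.2, 6.4]
grip_width: 0.551
grasp_force: 25.0
clock: 11.57
tcp_pos: [0.5249, -0.4099, 0.105]
tool_rot: [0.098, 0.995, -0.001, 0.001]
ft_force: [-1.2, 0.3, 5.9]
grip_width: 0.551
grasp_force: 25.0
tcp [ 0.5249 -0.41    0.1051] blue [ 262  221  107   89 7644] line px 315.2681912681913 276.55509355509355 line xy [ 0.5111 -0.4088  0.134 ] rail y -0.1077 0.0011 xrange -0.0324 -0.0001
yel [296 185  35  30 770] [312.83246753 198.88571429] [ 0.4821 -0.4047  0.078 ] rail -0.1094 pad px [296 223  41  10 311] [315.83601286 227.82636656] tcp rail -0.1061 -0.002
```

```bash
python3 -m handwheel '[[0.2,-0.04,0,0,0,0,4.5],[0,0,0,0,0,0,4.5]]';python3 -m handwheel '[[0.2,-0.04,0,0,0,0,4.5],[0,0,0,0,0,0,4.5]]';python3 -m handwheel '[[0.2,-0.04,0,0,0,0,4.5],[0,0,0,0,0,0,4.5]]';python3 -m handwheel '[[0.2,-0.04,0,0,0,0,4.5],[0,0,0,0,0,0,4.5]]'
```

```text
clock: 11.78
tcp_pos: [0.5268, -0.4104, 0.1051]
tool_rot: [0.098, 0.995, -0.001, 0.001]
ft_force: [-2.2, -0.5, 5.7]
grip_width: 0.552
grasp_force: 25.0
clock: 11.95
tcp_pos: [0.528, -0.4106, 0.1051]
tool_rot: [0.098, 0.995, -0.001, -0.0]
ft_force: [-3.9, 0.5, 7.9]
grip_width: 0.552
grasp_force: 25.0
clock: 12.12
tcp_pos: [0.5282, -0.4107, 0.105]
tool_rot: [0.098, 0.995, -0.001, -0.002]
ft_force: [-11.3, 2.4, 11.5]
grip_width: 0.55
grasp_force: 25.0
clock: 12.28
tcp_pos: [0.5289, -0.4108, 0.1048]
tool_rot: [0.098, 0.995, -0.0, -0.004]
ft_force: [-15.6, 4.6, 13.9]
grip_width: 0.552
grasp_force: 25.0
```

The block is against its stop (force rises). Ease the cross push, add the small rail correction.

```bash
python3 -m handwheel '[[-0.2,0.04,0,0,0,0,4.5],[-0.03,-0.15,0,0,0,0,4.5],[0,0,0,0,0,0,4.5],[0,0,0,0,0,0,4.5]]'; python3 pos.py
```

```text
clock: 12.62
tcp_pos: [0.5286, -0.4118, 0.1048]
tool_rot: [0.098, 0.995, -0.0, -0.001]
ft_force: [-8.0, 3.1, 10.5]
grip_width: 0.55
grasp_force: 25.0
tcp [ 0.5286 -0.4118  0.1048] blue [ 262  220  107   90 7774] line px 315.5560081466395 274.9735234215886 line xy [ 0.5141 -0.4104  0.134 ] rail y -0.1087 0.0011 xrange -0.0288 0.0039
yel [298 179  34  31 772] [314.4365285  193.21502591] [ 0.4824 -0.4048  0.078 ] rail -0.1094 pad px [296 221  41  11 298] [315.74496644 226.27852349] tcp rail -0.1072 0.002
```

```bash
python3 -m handwheel '[[0,0,0,0,0,0,5.5],[0,0,0,0,0,0,6.5],[0,0,0,0,0,0,7],[0,0,0,0,0,0,7]]';python3 -m handwheel '[[0,0,3,0,0,0,7],[0,0,4,0,0,0,7],[-2,0,4,0,0,0,7],[-2,0,2,0,0,0,7],[0,0,0,0,0,0,7]]';python3 -m handwheel '[[0,0,0,0,0,0,7]]'; python3 pos.py; python3 -c "
import cv2;i=cv2.imread('pics/last.png');cv2.imwrite('pics/fin.png',cv2.resize(i[170:350,190:440],None,fx=3.2,fy=3.2,interpolation=2))"
```

```text
clock: 13.0
tcp_pos: [0.5298, -0.4114, 0.1025]
tool_rot: [0.098, 0.995, -0.0, 0.0]
ft_force: [0.5, -0.2, -0.6]
grip_width: 0.737
grasp_force: 0.0
clock: 13.42
tcp_pos: [0.4913, -0.4139, 0.2367]
tool_rot: [0.098, 0.995, -0.004, 0.003]
ft_force: [-0.6, -0.6, 1.2]
grip_width: 0.743
grasp_force: 0.0
clock: 13.5
tcp_pos: [0.4913, -0.412, 0.2312]
tool_rot: [0.098, 0.995, -0.001, 0.001]
ft_force: [0.3, -0.4, -0.2]
grip_width: 0.747
grasp_force: 0.0
tcp [ 0.4911 -0.4111  0.229 ] blue [ 294  229   60   81 3837] line px 323.7151898734177 274.04430379746833 line xy [ 0.5273 -0.4131  0.134 ] rail y -0.1087 0.0013 xrange -0.0289 0.0319
yel [312 203  21  18 295] [322.07118644 211.02372881] [ 0.4819 -0.4047  0.078 ] rail -0.1094 pad px [314 230  21   5  71] [323.76056338 232.47887324] tcp rail -0.1139 -0.0349
```

View pics/fin.png

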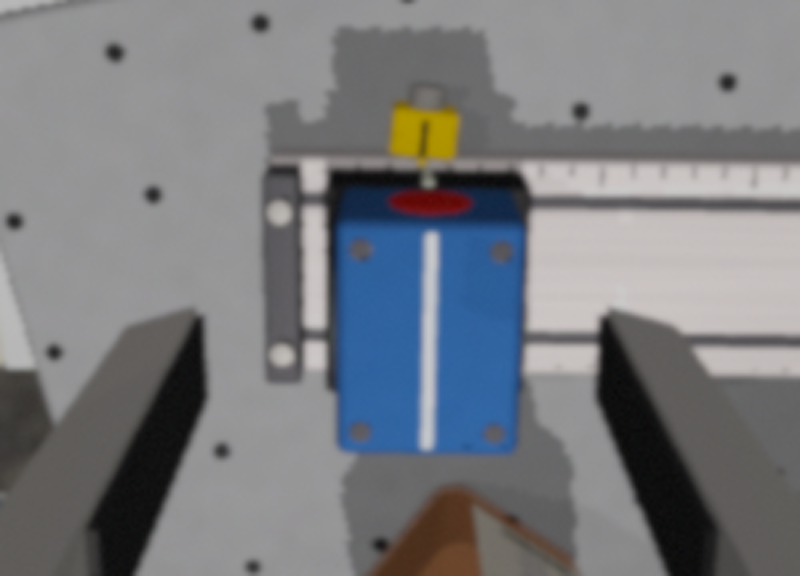

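The near-face white line at crop (428,182) is slightly right of the pointer tip at (422,160). I'll compute that offset, and check the home position from the block's edges.

Run:
```python
from h import *
d=cam("wrist");print(ctrl.sense()["tcp_pos"])
f=np.array([.981,-.196]);e=np.array([.196,.981]);O=np.array([.5476,-.3063])
im=d["pixels"];cv2.imwrite("pics/last2.png",im)
for n,(u,v),z in(("baseline",(428,182),.088),("tip",(422,162),.07),("slot",(424,137),.078),("top near",(430,222),.134),("top far",(427,450),.134),("deck edge near",(650,158),.068),("deck far",(700,374),.068),("base near",(500,173),.092),("topline near",(431,235),.134),("topline far",(427,445),.134)):
    p=onz(d,190+u/3.2,170+v/3.2,z)[:2]-O;print(n,"rail x",(p@f).round(4),"y",(p@e).round(4))
# ticks on the near face line precise: bright columns
g=cv2.cvtColor(im,cv2.COLOR_BGR2GRAY);print(g[222:231,316:332])
h=cv2.cvtColor(im,cv2.COLOR_BGR2HSV)[...,2];print(h[206:222:2,310:336])
```

```text
[ 0.49092979 -0.41061568  0.22773118]
baseline rail x -0.0325 y -0.1067
tip rail x -0.0348 y -0.1082
slot rail x -0.0446 y -0.1079
top near rail x -0.0326 y -0.1074
top far rail x 0.0346 y -0.1076
deck edge near rail x -0.0359 y -0.0338
deck far rail x 0.0403 y -0.0117
base near rail x -0.0363 y -0.085
topline near rail x -0.029 y -0.1071
topline far rail x 0.0331 y -0.1076
[[139 138 137 135 133 132 130 131 133 134 134 131 124 119 124 134]
 [127 127 125 121 119 119 122 123 125 126 126 123 115 107 112 123]
 [ 91  90  88  85  90 102 109 106  99  92  91  89  83  78  82  91]
 [ 44  44  44  47  69  91 103  95  73  52  46  44  43  42  43  48]
 [ 16  18  18  32  63  91 104  95  68  38  20  20  18  18  19  20]
 [ 12  15  17  33  66  99 115 107  80  44  20  16  13  12  14  14]
 [ 16  15  14  33  66 103 121 115  89  50  22  17  12  15  13  15]
 [ 25  24  23  29  54  82  98  94  72  43  25  23  24  23  22  23]
 [ 37  33  34  35  40  53  61  58  50  38  36  33  34  35  33  33]]
[[115 133 153 165 169 169 166 164 163 162 161 159 158 155 153 151 147 145
  142 141 137 128 116 105 100 102]
 [118 140 162 173 176 177 177 177 176 174 169 161 160 168 173 175 174 174
  174 173 169 159 137 113 101 100]
 [120 143 164 174 177 177 177 177 176 169 147 119 127 156 172 176 177 177
  177 175 171 159 136 112 101 101]
 [125 147 165 173 175 176 176 176 175 167 142 114 134 163 174 176 176 177
  176 174 168 150 126 107 100 100]
 [132 153 166 172 174 175 176 175 171 159 131 112 140 166 174 175 176 175
  175 174 165 144 118 102 100 100]
 [136 157 169 173 175 175 175 174 169 153 123 112 142 166 174 175 175 175
  175 172 163 141 113 100  99  98]
 [130 151 164 169 170 170 170 169 163 144 116 121 150 168 173 174 174 174
  173 169 157 135 108  97  96  96]
 [123 129 135 139 140 139 140 142 142 137 131 133 144 152 156 157 157 158
  159 156 145 129 118 113 114 114]]
```

The offset is about +1.3 mm (line u=322.1, pointer u=320.7) — within tolerance, but I'll regrip and trim it.

```bash
python3 -m handwheel '[[2,-0.25,-2,0,0,0,7],[2,0,-4,0,0,0,7],[0,0,-4,0,0,0,7],[0,0,-3,0,0,0,7],[0,0,0,0,0,0,7]]';python3 -m handwheel '[[0,0,0,0,0,0,6],[0,0,0,0,0,0,5],[0,0,0,0,0,0,4.5],[0,0,0,0,0,0,4.5],[0,0,0,0,0,0,4.5]]' 25; python3 pos.py
```

```text
clock: 14.02
tcp_pos: [0.5258, -0.4084, 0.0912]
tool_rot: [0.097, 0.995, 0.006, -0.007]
ft_force: [-1.1, 1.0, -1.7]
grip_width: 0.745
grasp_force: 0.0
clock: 14.43
tcp_pos: [0.531, -0.4143, 0.1049]
tool_rot: [0.098, 0.995, -0.001, 0.002]
ft_force: [2.2, 2.6, 2.8]
grip_width: 0.552
grasp_force: 25.0
tcp [ 0.5309 -0.4144  0.1049] blue [ 263  215  106   95 8301] line px 315.6679245283019 272.14150943396226 line xy [ 0.5149 -0.4126  0.134 ] rail y -0.1107 0.0011 xrange -0.0286 0.0066
yel [301 175  35  30 780] [317.57692308 188.56538462] [ 0.4824 -0.4049  0.078 ] rail -0.1095 pad px [296 216  41  10 293] [315.97269625 220.96245734] tcp rail -0.1093 0.0048
```

```bash
python3 -m handwheel '[[0.2,-0.04,0,0,0,0,4.5],[0.2,-0.04,0,0,0,0,4.5],[0,0,0,0,0,0,4.5],[0,0,0,0,0,0,4.5]]';python3 -m handwheel '[[0,0,0,0,0,0,5.5],[0,0,0,0,0,0,6.5],[0,0,0,0,0,0,7],[0,0,0,0,0,0,7]]';python3 -m handwheel '[[0,0,3,0,0,0,7],[0,0,4,0,0,0,7],[-2,0,4,0,0,0,7],[-2,0,2,0,0,0,7],[0,0,0,0,0,0,7]]';python3 -m handwheel '[[0,0,0,0,0,0,7],[0,0,0,0,0,0,7],[0,0,0,0,0,0,7]]'; python3 pos.py
python3 - <<'E'
from h import *
d=cam("wrist");im=d["pixels"];cv2.imwrite("pics/fin2.png",cv2.resize(im[170:350,190:440],None,fx=3.2,fy=3.2,interpolation=2))
E
```

```text
clock: 14.82
tcp_pos: [0.5313, -0.4149, 0.1048]
tool_rot: [0.098, 0.995, 0.0, -0.003]
ft_force: [-12.0, 5.7, 11.0]
grip_width: 0.549
grasp_force: 25.0
clock: 15.15
tcp_pos: [0.5338, -0.4149, 0.1026]
tool_rot: [0.098, 0.995, -0.0, 0.0]
ft_force: [-0.0, -0.0, -0.8]
grip_width: 0.739
grasp_force: 0.0
clock: 15.57
tcp_pos: [0.4953, -0.4173, 0.2368]
tool_rot: [0.098, 0.995, -0.004, 0.003]
ft_force: [0.1, -0.6, 0.6]
grip_width: 0.749
grasp_force: 0.0
clock: 15.82
tcp_pos: [0.4949, -0.4137, 0.2271]
tool_rot: [0.098, 0.995, 0.001, -0.001]
ft_force: [-0.6, 0.4, -0.8]
grip_width: 0.743
grasp_force: 0.0
tcp [ 0.4949 -0.4137  0.2272] blue [ 291  227   61   83 3980] line px 321.6777108433735 273.0301204819277 line xy [ 0.5275 -0.4156  0.134 ] rail y -0.1111 0.0013 xrange -0.0286 0.033
yel [312 200  22  19 304] [322.46052632 208.86513158] [ 0.4819 -0.4048  0.078 ] rail -0.1095 pad px [312 227  21   6  77] [321.90909091 230.05194805] tcp rail -0.1157 -0.0306
```

View pics/fin2.png

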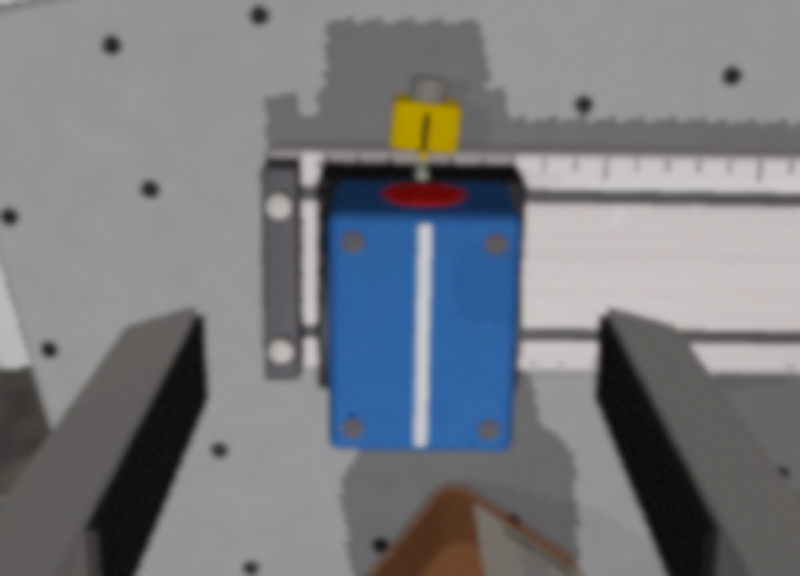

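The base line (422,172) and the pointer tip (424,153) are now level to within about 0.5 mm. The block is flush and the hand is clear, so I'll hand in.

```bash
python3 -c "
from plant import ctrl
print(ctrl.finish_job())"
```

```text
the job is handed in; nothing more can be done
None
```

I handed the job in at about 16 s, with no verdict returned: the white line is about 0.5 mm from the yellow pointer by the last picture (1.6 mm by the block-top line), the lens block is pushed home against its stop, and the right vial stands upright on the black worktop; I did not touch the left vial or the bystanders.

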